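# Step the aperture turret to the slit

### The arm

A 6-joint arm with a two-finger parallel gripper is mounted at the origin on the work surface. World frame = base frame: x ahead of the robot, y to its left, z up, the work surface at z = 0. Lengths are in m, angles in rad, forces in N, time in s.
With the tool pointing down it reaches from about 0.275 to 1 m from the base axis. Payload 8.4 kg.
Tool frame: the origin (TCP) lies midway between the tips of the shut fingers; the grasp point (between the pads) lies ctrl.grasp_offset behind it (ctrl.grasp_offset is the distance from the TCP to the grasp point, in m); z points along the fingers, x is the direction in which the jaws open and shut, and the axes are right-handed (so a half turn about z gives the same grasp; the last joint's range is limited). The gripper opens to 85 mm and grips with 20 to 120 N. Pads are 22 mm wide; open, the fingers measure 114 mm over their backs; the gripper's body (76 mm by 85 mm) begins 54 mm behind the grasp point. The pads swing forward as they close: fully open they stand 13 mm farther back than shut.
Start: joints at [1.098, 0.353, 1.633, -0, 1.155, -0.002], TCP at [0.283, 0.557, 0.231] pointing down, gripper open.
Joint ranges: [-2.63, 2.63], [-0.92, 2.1], [0.06, 2.66], [-1.3, 4.44], [0, 2.69], [-3.02, 3.02]. Speed limits (rad/s): [2.22, 2.22, 2.79, 3.14, 3.14, 3.14].

### API

Orientations are given as [roll, pitch, yaw] about the fixed x, y, z axes, in that order (R = Rz(yaw) Ry(pitch) Rx(roll)).
In Python, from station import ctrl gives the robot as it stands.
- The arm moves only by the tool arm_command, never from a script. Its argument "plan" is a list of rows, each a list of 7 numbers: the opening, from -1 (shut) to 1 (fully open), then the shift along the tool's x, y, z in cm, then the turn, a rotation vector about the tool's x, y, z in degrees. In form: [[gripper, tx, ty, tz, rx, ry, rz], ...]. A call has 1 to 5 rows; each row is the pose to reach, as a shift and turn from the pose measured when the call began, along the tool's axes at that moment; what a row does not reach only later rows make up. A row lasts 1/8 s, in which the tool goes at most 62.5 mm and 10.7 degrees, less where a joint would pass 70% of its speed; a pose out of reach is approached as far as the arm can. A call with a gripper value outside its range is refused whole. The fingers move at their own pace and stop on an object; the grip force is fixed at half the most. Time passes only in rows, so rows that repeat a pose let the fingers close. It gives the time, the measured TCP pose, the force and the opening at its end, in the units of the state.
- ctrl.state(): the state, without advancing time (a new reading comes with each control period).
- ctrl.grab_frame(name): name is "side" or "top"; returns a dict with "frame" (420x560x3 uint8, red, green, blue), "z_map" (420x560 float32, m along the optical axis (not along the pixel's ray), 0 where there is no reading), "mtx" (3x3 intrinsics, pixels), "R" (3x3) and "t" (3): a world point X has camera coordinates R X + t. Camera axes: x right, y down, z forward; pixel columns grow to the right and rows downward; lengths in m; the calibration is good to about 2 mm. A picture is of the moment at which its call begins.
- ctrl.finish_job(): hands the job in, once; it reports no verdict.
The state is a dict: "clock": time; "joint_pos": joint angles; "joint_vel": joint speeds; "tau": joint torques, N m; "eef_pos": TCP position; "orientation": TCP orientation; "contact_force": force on the tool from outside, world axes, zero at the start; "wrist_torque": the same for the moment, N m; "opening": opening from 0.0 (shut) to 1.0 (fully open).
Only numpy, scipy, OpenCV 4.12 (cv2) and the standard library are available. Lean on these libraries where they do the work, as an engineer would, in place of code of your own. Each camera call takes 0.05 s, during which the arm holds its last target. There are 200 camera calls.

### The job

Push the tabs of the aperture turret sideways, gently, with the fingers, as often as needed, to turn its disc until the slit (the single straight bar) lines up with the white arrow-shaped pointer on the turret's foot, and leave it there. Grip nothing: push each tab from one side only, never take a tab between the fingers, and do not lift or move anything else on the table.

Things in the scene. Friction and masses are not known exactly. Their poses are not given: they have to be found in the camera images.
- turret: the aperture turret, bolted to the optical table: a round dark steel foot (210 mm across, 12 mm thick) with a pointer on it, a dark column and a black disc that turns on top. Origin on the table, on the vertical axis of the disc; x points outwards along the pointer, z up. The foot never moves.
- rotor: the turning disc: black, 124 mm across, top 74 mm above the table, hub to 77 mm. Origin on its axis at table height; x points to the slit. It turns both ways without end. No click stops: friction (about 2 N of push at a tab's middle) holds it where it is left. On top are four white symbols, each on the radius of one of the four tabs: slit, then counter-clockwise from above dot, cross, ring.
- pointer_tip (a point): tip of the fixed pointer, a white arrow (34 mm wide head, 12 mm wide bar) lying on a tongue of the turret's foot, 91 mm from the turret's axis, 22 mm above the table; it points inwards at the axis. The bar behind it runs outwards to 145 mm from the axis, 22 mm tall.
- beam_spot (a point): fixed point on the line from the turret's axis to the pointer, 42 mm from the axis, level with the disc's top: where the beam passes, and where the centre of the slit has to come
- slit (a point): centre of the slit symbol on the disc's top (a single straight white bar, 27 x 6 mm, lying along the radius), 42 mm from the turret's axis, 74 mm above the table; turns with the disc
- tab_slit (a point): the tab on the radius of the slit symbol: a plain steel block at the disc's rim, 42 mm along the radius (outer end 102 mm from the axis, 40 mm stand clear of the disc), 14 mm thick, 24 mm high. This point is its centre, 81 mm from the axis, 65 mm above the table. Free space below it down to the foot (12 mm; pointer 22 mm).
- tab_round (a point): the tab on the radius of the dot symbol: a plain steel block at the disc's rim, 42 mm along the radius (outer end 102 mm from the axis, 40 mm stand clear of the disc), 14 mm thick, 24 mm high. This point is its centre, 81 mm from the axis, 65 mm above the table. Free space below it down to the foot (12 mm; pointer 22 mm).
- tab_cross (a point): the tab on the radius of the cross symbol: a plain steel block at the disc's rim, 42 mm along the radius (outer end 102 mm from the axis, 40 mm stand clear of the disc), 14 mm thick, 24 mm high. This point is its centre, 81 mm from the axis, 65 mm above the table. Free space below it down to the foot (12 mm; pointer 22 mm).
- tab_ring (a point): the tab on the radius of the ring symbol: a plain steel block at the disc's rim, 42 mm along the radius (outer end 102 mm from the axis, 40 mm stand clear of the disc), 14 mm thick, 24 mm high. This point is its centre, 81 mm from the axis, 65 mm above the table. Free space below it down to the foot (12 mm; pointer 22 mm).
- mirror_mount: small mirror on a short post, 36 mm wide, 76 mm tall; loose bystander, origin at its underside, not to be disturbed
- lens_tube: black tube, 33 mm across, 32 mm tall; loose bystander, origin at its underside, not to be disturbed
- lens_cap: grey cap, 38 mm across, 10 mm tall; loose bystander, origin at its underside, not to be disturbed
- filter_box: flat white box, 60 x 60 x 20 mm; loose bystander, origin at its underside, not to be disturbed
- driver: screwdriver with a black handle, 150 mm long, lying; loose bystander, origin at its underside near its middle, not to be disturbed
- jar: closed jar, 44 mm across, 60 mm tall; loose bystander, origin at its underside, not to be disturbed
- post_clamp: dark clamp with a short post, 50 x 25 mm, 42 mm tall; loose bystander, origin at its underside, not to be disturbed

How it is judged:
By the outcome, as a careful person would: the job done as asked, in the order asked, and still so for the second after the job is handed in, with the robot touching nothing.
It also fails if it takes over 72 s, if anything falls off the work surface, if the arm or the gripper's body presses on something with over 40 N, if the wrist force passes 120 N, or if a joint passes its speed limit or range.

## Working session

There is one attempt and no reset: what is moved stays moved. The work goes in short steps, Python scripts to look and compute and a tool call to move; the robot and the scene stay as the last step left them, time stands still between calls to the robot, and variables do not carry over. Pictures are saved under pics/ and viewed, about 8 in all and at most 12, crops included, and the job is handed in when it is done.

Besides the shell and the picture viewer there is one more tool, called after "Call:" in YAML: its name, and indented under it one key for each argument. arm_command: Moves the arm, as the interface text tells. Its arguments: {"type":"object","properties":{"plan":{"type":"array"}},"required":["plan"]}

```bash
mkdir -p pics; ls
python3 - <<'E'
from station import ctrl
import cv2
s=ctrl.state();print({k:s[k] for k in('clock','eef_pos','orientation','contact_force','opening')}, ctrl.grasp_offset)
for n in('top','side'):
    f=ctrl.grab_frame(n);cv2.imwrite(f'pics/{n}0.png',f['frame'][:,:,::-1]);print(n,f['mtx'].tolist(),f['R'].round(3).tolist(),f['t'])
E
```

```text
pics
{'clock': 0.0, 'eef_pos': array([0.28327522, 0.55657542, 0.23054953]), 'orientation': array([3.14158419e+00, 1.39373453e-03, 1.10002420e+00]), 'contact_force': array([-0.31192502,  0.63880752, -0.47340139]), 'opening': 0.9987734952727761} 0.0187
top [[484.01273620087443, 0.0, 278.9329370313751], [0.0, 484.01273620087443, 205.45425983567503], [0.0, 0.0, 1.0]] [[-0.019, -1.0, 0.019], [-0.983, 0.015, -0.184], [0.183, -0.022, -0.983]] [0.02355192 0.59036142 0.89401017]
side [[522.315975127499, 0.0, 285.6538310620052], [0.0, 522.315975127499, 220.01244205310994], [0.0, 0.0, 1.0]] [[0.989, -0.15, -0.011], [-0.121, -0.751, -0.649], [0.089, 0.643, -0.76]] [-0.56697919  0.14011353  0.87847345]
```

View pics/top0.png

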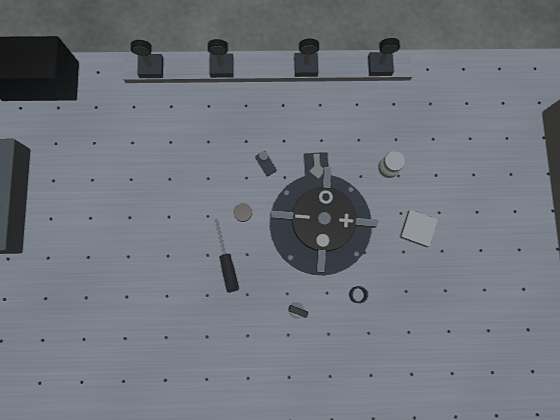

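View pics/side0.png

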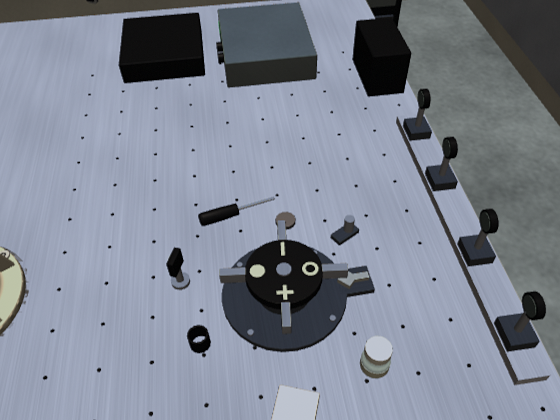

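Top view: the slit is at (302,216), ring (325,197), cross (346,220), dot (322,240), hub (324,218) and pointer about (316,165). The slit needs roughly a quarter turn clockwise. Next I'll measure this.

```bash
cat > h.py <<'E'
from station import ctrl
import numpy as np, cv2
def ray(f,u,v,z):
    K,R,t=f['mtx'],f['R'],np.array(f['t'])
    d=R.T@np.linalg.inv(K)@np.array([u,v,1.]); c=-R.T@t
    return c+d*(z-c[2])/d[2]
def proj(f,X):
    c=f['mtx']@(f['R']@np.array(X)+f['t']); return c[:2]/c[2]
def blobs(f,z,c,r,thr):
    """bright blobs within r of c in the plane z: world xy, area, long axis"""
    g=f['frame'].min(2); m=(g>thr).astype(np.uint8)
    n,l,s,ce=cv2.connectedComponentsWithStats(m)
    out=[]
    for i in range(1,n):
        p=ray(f,*ce[i],z)
        if np.hypot(*(p[:2]-c))<r and s[i,4]>12: out.append((ce[i].round(1),p[:2].round(4),s[i,4]))
    return out
E
python3 - <<'E'
from h import *
for n in('top','side'):
    f=ctrl.grab_frame(n)
    if n=='top': 
        c=ray(f,324,218,.077)[:2]
        cv2.imwrite('pics/c1.png',cv2.resize(f['frame'][140:285,255:395,::-1],None,fx=5,fy=5,interpolation=cv2.INTER_CUBIC)[:600*5])
        crop=cv2.resize(f['frame'][140:285,255:395,::-1],None,fx=4,fy=4,interpolation=cv2.INTER_CUBIC);cv2.imwrite('pics/c1.png',crop)
    print(n,c,proj(f,[*c,.077]))
    for b in blobs(f,.074,c,.058,150): print(b, np.degrees(np.arctan2(*(b[1]-c)[::-1])).round(1),np.hypot(*(b[1]-c)).round(4))
E
```

```text
top [ 0.56085658 -0.0713015 ] [324. 218.]
(array([325.4, 196.7]), array([ 0.6029, -0.0759]), np.int32(49)) -6.2 0.0423
(array([302.1, 216.1]), array([ 0.5656, -0.0299]), np.int32(25)) 83.5 0.0417
side [ 0.56085658 -0.0713015 ] [283.97913576 268.10187476]
(array([282. , 248.3]), array([ 0.5638, -0.0297]), np.int32(37)) 86.0 0.0417
(array([309.9, 268.4]), array([ 0.6015, -0.0762]), np.int32(82)) -6.9 0.0409
(array([256.8, 270.4]), array([ 0.5181, -0.0669]), np.int32(130)) 174.1 0.043
(array([284.2, 292.1]), array([ 0.5549, -0.1134]), np.int32(74)) -98.1 0.0425
```

View pics/c1.png

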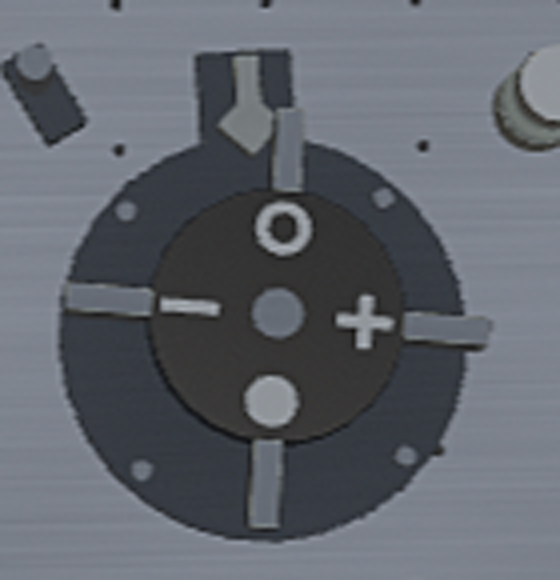

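```bash
cat >> h.py <<'E'
def rotor(f,c,thr=120,z=.074):
    """slit direction (deg) and centre from the 4 symbols, by 90-degree symmetry"""
    B=[b for b in blobs(f,z,c,.056,thr) if np.hypot(*(b[1]-c))>.03]
    return B
E
python3 - <<'E'
from h import *
c=np.array([.5603,-.0714])
A=lambda p:np.degrees(np.arctan2(*(p-c)[::-1])).round(1)
for n in('top','side'):
    f=ctrl.grab_frame(n)
    for t in (100,120,140):
        B=rotor(f,c,t); print(n,t,[(b[1].tolist(),A(b[1])) for b in B], np.mean([b[1] for b in B],0))
    if n=='top':
        for uv in((318,178),(316.6,154)):
            p=ray(f,*uv,.022)[:2];print(uv,p,A(p),np.hypot(*(p-c)))
        g=f['frame'].astype(int)
        # pointer mask: warm-ish grey against dark blue foot
        w=g[:,:,0]-g[:,:,2]; print(g[150:182,304:330].min(2)[::3]); print(w[150:182,304:330][::3])
E
python3 - <<'E'
from station import ctrl
import cv2
f=ctrl.grab_frame('side')
cv2.imwrite('pics/c2.png',cv2.resize(f['frame'][200:360,210:390,::-1],None,fx=4,fy=4,interpolation=cv2.INTER_CUBIC)[:600])
E
```

```text
top 100 [([0.6029, -0.0759], np.float64(-6.0)), ([0.5656, -0.0295], np.float64(82.8)), ([0.5565, -0.1128], np.float64(-95.2)), ([0.5195, -0.067], np.float64(173.8))] [ 0.561125 -0.0713  ]
top 120 [([0.603, -0.0752], np.float64(-5.1)), ([0.5657, -0.0289], np.float64(82.8)), ([0.5568, -0.1129], np.float64(-94.8)), ([0.5196, -0.067], np.float64(173.8))] [ 0.561275 -0.071   ]
top 140 [([0.6032, -0.0763], np.float64(-6.5)), ([0.5657, -0.0292], np.float64(82.7)), ([0.5567, -0.1134], np.float64(-94.9)), ([0.5194, -0.0672], np.float64(174.1))] [ 0.56125  -0.071525]
(318, 178) [ 0.65284979 -0.06835032] 1.9 0.09260001902932702
(316.6, 154) [ 0.70400386 -0.06715214] 1.7 0.14376662698643106
[[125 125 126 125 125 124 124 125 126 125 125 125 125 125 126 127 126 127
  126 127 127 126 126 126 126 126]
 [ 96  75  66  65  66  73  59  43  42  40  54  62  61  61  64  55  46  49
   49  50  49  48  45  87 120 125]
 [ 51  54  56  56  56  56  57  55  47  90 119 120 118 118 122  91  48  56
   58  57  56  56  53  77 116 127]
 [ 61  53  56  55  57  57  55  55  53  58 106 122 117 117 122  99  59  54
   57  56  
[... 1847 characters left out ...]
7   0 -12 -17 -16 -16 -15 -17]
 [-11 -11 -11 -12 -11 -12 -12 -12 -11 -11 -13 -12 -12 -14 -13 -12 -12 -13
   -6   0 -12 -17 -16 -16 -16 -15]]
side 100 [([0.5641, -0.0308], np.float64(84.7)), ([0.6014, -0.0759], np.float64(-6.2)), ([0.518, -0.0669], np.float64(173.9)), ([0.5554, -0.1133], np.float64(-96.7))] [ 0.559725 -0.071725]
side 120 [([0.564, -0.03], np.float64(84.9)), ([0.6015, -0.0756], np.float64(-5.8)), ([0.518, -0.0669], np.float64(173.9)), ([0.5558, -0.1134], np.float64(-96.1))] [ 0.559825 -0.071475]
side 140 [([0.5639, -0.0299], np.float64(85.0)), ([0.6013, -0.076], np.float64(-6.4)), ([0.518, -0.067], np.float64(174.1)), ([0.5548, -0.1129], np.float64(-97.5))] [ 0.5595  -0.07145]
```

View pics/c2.png

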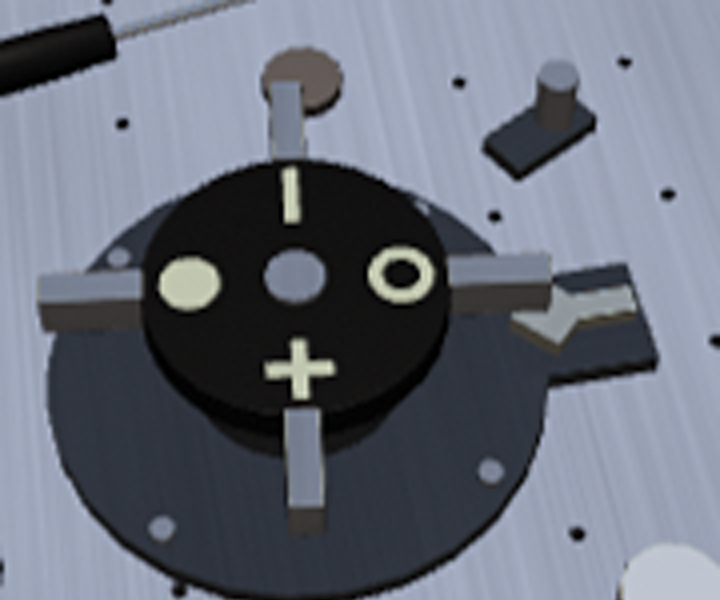

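Crop c2 confirms the order of the symbols and the clear approach. Rotor: axis (0.5605,-0.0714), slit at about 83.7°, pointer about +1.8°. That is about 82° clockwise. I'll shut the gripper, come down on the CCW side of the slit tab, and sweep with the tool turning along with the tab.

```bash
cat >> h.py <<'E'
from scipy.spatial.transform import Rotation as Ro
C=np.array([.5605,-.0714])
def rows(*T):
    """targets (x,y,z,yaw deg), tool down -> shift cm, rotvec deg in the tool frame now"""
    s=ctrl.state(); R0=Ro.from_euler('xyz',s['orientation'])
    print('clock %.2f'%s['clock'],np.round(s['eef_pos'],4),np.degrees(s['orientation']).round(1),'F',np.round(s['contact_force'],1),'op',round(s['opening'],2))
    for x,y,z,yaw in T:
        d=R0.inv().apply(np.array([x,y,z])-s['eef_pos'])*100
        r=(R0.inv()*Ro.from_euler('xyz',[180,0,yaw],degrees=True)).as_rotvec(degrees=True)
        print([-1]+np.round(d,2).tolist()+np.round(r,1).tolist())
def pose(th,off,z=.045,r=.088):
    """tool beside the tab whose angle is th, its centre off (m) to the CCW side"""
    a=np.radians(th); u=np.array([np.cos(a),np.sin(a)]); t=np.array([-u[1],u[0]])
    return (*(C+r*u+off*t),z,th)
E
python3 - <<'E'
from h import *
rows(pose(83.7,.038,.15),pose(83.7,.038))
E
```

```text
clock 0.35 [0.2834 0.5569 0.2311] [-180.    0.   63.] F [ 0.2  0.3 -0.6] op 1.0
[-1, -36.53, 46.53, 8.12, -0.0, 0.0, -20.7]
[-1, -36.53, 46.53, 18.62, -0.0, 0.0, -20.7]
```

Call:
arm_command:
  plan:
    - [-1,-9,11.5,2,0,0,-5]
    - [-1,-12,15.5,3,0,0,-10]
    - [-1,-16,20.5,4,0,0,-15]
    - [-1,-20,25.5,5,0,0,-20.7]
    - [-1,-24,30.5,6,0,0,-20.7]

```text
clock: 0.98
eef_pos: [0.4141, 0.2752, 0.1836]
orientation: [3.141, -0.0, 1.463]
contact_force: [1.5, 0.6, -0.4]
opening: 0.002
```

```bash
python3 -c "
from h import *
rows(pose(83.7,.038,.15))"
```

```text
clock 0.97 [0.4141 0.2752 0.1836] [180.   -0.   83.8] F [ 1.5  0.6 -0.4] op 0.0
[-1, -24.08, 14.49, 3.37, 0.0, -0.0, 0.1]
```

Call:
arm_command:
  plan:
    - [-1,-5,3,0.6,0,0,0]
    - [-1,-10,6,1.3,0,0,0]
    - [-1,-15,9,2,0,0,0]
    - [-1,-20,12,2.7,0,0,0]
    - [-1,-24.1,14.5,3.4,0,0,0]

```text
clock: 1.6
eef_pos: [0.5332, 0.0178, 0.1496]
orientation: [3.14, -0.0, 1.462]
contact_force: [1.4, 0.3, 0.8]
opening: -0.001
```

```bash
python3 -c "
from h import *
rows(pose(83.7,.038,.15),pose(83.7,.038))"
```

```text
clock 1.60 [0.5332 0.0178 0.1496] [179.9  -0.   83.8] F [1.4 0.3 0.8] op -0.0
[-1, 0.23, -0.11, -0.04, 0.1, -0.0, 0.1]
[-1, 0.23, -0.12, 10.46, 0.1, -0.0, 0.1]
```

Call:
arm_command:
  plan:
    - [-1,0.2,-0.1,2.5,0,0,0]
    - [-1,0.2,-0.1,5,0,0,0]
    - [-1,0.2,-0.1,7.5,0,0,0]
    - [-1,0.2,-0.1,10,0,0,0]
    - [-1,0.2,-0.1,10.5,0,0,0]

```text
clock: 2.22
eef_pos: [0.5316, 0.0199, 0.0434]
orientation: [-3.14, 0.0, 1.462]
contact_force: [-0.6, 0.3, -0.5]
opening: 0.0
```

```bash
python3 -c "
from h import *
rows(*[pose(83.7-d,.018+o) for d,o in((0,.010),(0,.004),(0,0),(3,0),(6,0))])
f=ctrl.grab_frame('side')
cv2.imwrite('pics/s2.png',cv2.resize(f['frame'][150:350,190:390,::-1],None,fx=3,fy=3))"
```

```text
clock 2.23 [0.5316 0.0199 0.0434] [-179.9    0.    83.8] F [-0.6  0.3 -0.5] op 0.0
[-1, 0.04, 1.08, -0.17, -0.1, 0.0, 0.1]
[-1, 0.04, 1.68, -0.17, -0.1, 0.0, 0.1]
[-1, 0.04, 2.08, -0.17, -0.1, 0.0, 0.1]
[-1, 0.12, 2.54, -0.17, -0.1, 0.0, 3.1]
[-1, 0.18, 3.01, -0.17, -0.1, 0.0, 6.1]
```

View pics/s2.png

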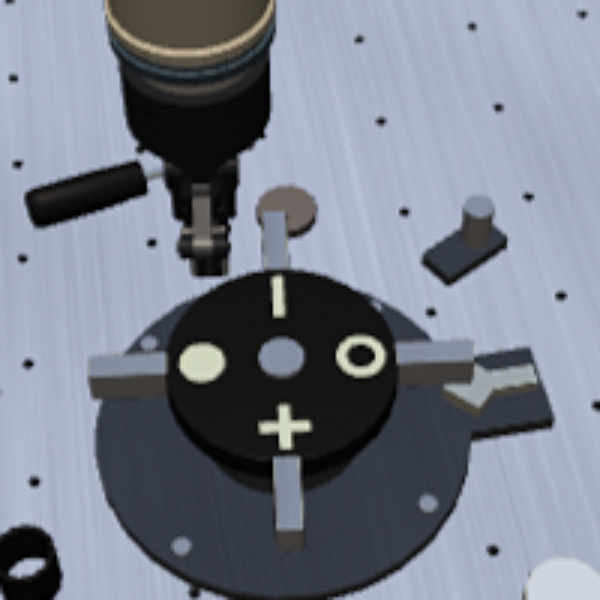

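The shut fingers at crop (208,260) stand clear on the CCW side of the slit tab (275,240), with nothing underneath them. Now I start the slow push.

Call:
arm_command:
  plan:
    - [-1,0,1.1,-0.2,0,0,0]
    - [-1,0,1.7,-0.2,0,0,0]
    - [-1,0.05,2.1,-0.2,0,0,0]
    - [-1,0.1,2.55,-0.2,0,0,3]
    - [-1,0.2,3,-0.2,0,0,6]

```text
clock: 2.9
eef_pos: [0.5618, 0.0186, 0.0459]
orientation: [-3.14, 0.0, 1.356]
contact_force: [-1.9, -1.2, -0.2]
opening: -0.002
```

```bash
python3 -c "
from h import *
f=ctrl.grab_frame('top')
for b in rotor(f,C): print(b[1],np.degrees(np.arctan2(*(b[1]-C)[::-1])).round(1))
rows(*[pose(77.7-d,.018) for d in(4,8,12,16,20)])"
```

```text
clock 2.95 [0.5625 0.0186 0.0459] [-180.     0.    77.5] F [-0.3 -0.7  0.2] op 0.01
[-1, 0.06, 0.54, 0.09, -0.0, 0.0, 3.8]
[-1, 0.13, 1.16, 0.09, -0.0, 0.0, 7.8]
[-1, 0.15, 1.79, 0.09, -0.0, 0.0, 11.8]
[-1, 0.12, 2.42, 0.09, -0.0, 0.0, 15.8]
[-1, 0.05, 3.04, 0.09, -0.0, 0.0, 19.8]
```

Call:
arm_command:
  plan:
    - [-1,0.05,0.55,0.1,0,0,4]
    - [-1,0.15,1.15,0.1,0,0,8]
    - [-1,0.15,1.8,0.1,0,0,12]
    - [-1,0.1,2.4,0.1,0,0,16]
    - [-1,0.05,3.05,0.1,0,0,20]

```text
clock: 3.58
eef_pos: [0.5922, 0.0127, 0.045]
orientation: [-3.141, 0.0, 1.003]
contact_force: [-2.2, -0.1, -0.1]
opening: 0.002
```

```bash
python3 -c "
from h import *
f=ctrl.grab_frame('side')
for b in rotor(f,C): print(b[1],b[2],np.degrees(np.arctan2(*(b[1]-C)[::-1])).round(1))
rows(*[pose(57.7-d,.018) for d in(4,8,12,16,20)])"
```

```text
[ 0.5823 -0.0359] 49 58.4
[ 0.5243 -0.0485] 145 147.7
[ 0.5952 -0.0943] 124 -33.4
[ 0.5372 -0.107 ] 100 -123.2
clock 3.62 [0.5931 0.0124 0.0451] [-180.     0.    57.3] F [-0.5 -0.2 -0.8] op -0.0
[-1, 0.08, 0.54, 0.01, -0.0, 0.0, 3.6]
[-1, 0.14, 1.16, 0.01, -0.0, 0.0, 7.6]
[-1, 0.17, 1.79, 0.01, -0.0, 0.0, 11.6]
[-1, 0.14, 2.42, 0.01, -0.0, 0.0, 15.6]
[-1, 0.08, 3.04, 0.01, -0.0, 0.0, 19.6]
```

The disc follows as modelled, with the slit now at about 57.3° by the symmetric pairs. I keep going.

Call:
arm_command:
  plan:
    - [-1,0.1,0.55,0,0,0,4]
    - [-1,0.15,1.15,0,0,0,8]
    - [-1,0.15,1.8,0,0,0,12]
    - [-1,0.15,2.4,0,0,0,16]
    - [-1,0.1,3.05,0,0,0,20]

```text
clock: 4.25
eef_pos: [0.619, -0.0031, 0.0451]
orientation: [-3.141, 0.001, 0.65]
contact_force: [-2.5, -0.4, -0.1]
opening: -0.001
```

```bash
python3 -c "
from h import *
f=ctrl.grab_frame('side')
for b in rotor(f,C): print(b[1],b[2],np.degrees(np.arctan2(*(b[1]-C)[::-1])).round(1))
rows(*[pose(37.7-d,.018) for d in(4,8,12,16,20)])"
```

```text
[ 0.534  -0.0378] 140 128.3
[ 0.5925 -0.0459] 53 38.6
[ 0.5855 -0.1045] 127 -52.9
[ 0.5266 -0.097 ] 103 -142.9
clock 4.30 [ 0.6198 -0.0036  0.0452] [-180.    -0.    37.1] F [-0.9  0.5  0.2] op -0.0
[-1, 0.07, 0.56, 0.02, -0.0, -0.0, 3.4]
[-1, 0.14, 1.18, 0.02, -0.0, -0.0, 7.4]
[-1, 0.16, 1.81, 0.02, -0.0, -0.0, 11.4]
[-1, 0.14, 2.44, 0.02, -0.0, -0.0, 15.4]
[-1, 0.08, 3.06, 0.02, -0.0, -0.0, 19.4]
```

Call:
arm_command:
  plan:
    - [-1,0.1,0.55,0,0,0,4]
    - [-1,0.15,1.15,0,0,0,8]
    - [-1,0.15,1.8,0,0,0,12]
    - [-1,0.15,2.4,0,0,0,16]
    - [-1,0.1,3.05,0,0,0,19.5]

```text
clock: 4.92
eef_pos: [0.6387, -0.0271, 0.0452]
orientation: [-3.141, 0.0, 0.307]
contact_force: [-1.5, 1.6, 0.0]
opening: 0.001
```

```bash
python3 -c "
from h import *
f=ctrl.grab_frame('side')
for b in rotor(f,C): print(b[1],b[2],np.degrees(np.arctan2(*(b[1]-C)[::-1])).round(1))
rows(*[pose(a,.018) for a in(14,11,8,6,5)])"
```

```text
[ 0.5468 -0.0312] 140 108.8
[ 0.5996 -0.0582] 57 18.7
[ 0.5197 -0.0841] 97 -162.7
[ 0.5728 -0.1116] 125 -73.0
clock 4.97 [ 0.6392 -0.0277  0.0453] [180.   -0.   17.4] F [ 0.2 -0.6 -1. ] op 0.0
[-1, 0.07, 0.54, 0.03, 0.0, -0.0, 3.4]
[-1, 0.13, 1.01, 0.03, -0.0, -0.0, 6.4]
[-1, 0.16, 1.47, 0.03, -0.0, -0.0, 9.4]
[-1, 0.16, 1.79, 0.03, -0.0, -0.0, 11.4]
[-1, 0.16, 1.94, 0.03, -0.0, -0.0, 12.4]
```

Call:
arm_command:
  plan:
    - [-1,0.05,0.55,0,0,0,3.5]
    - [-1,0.15,1,0,0,0,6.5]
    - [-1,0.15,1.45,0,0,0,9.5]
    - [-1,0.15,1.75,0,0,0,11.5]
    - [-1,0.15,1.85,0,0,0,12]

```text
clock: 5.6
eef_pos: [0.6464, -0.0449, 0.0454]
orientation: [-3.142, -0.001, 0.095]
contact_force: [0.3, 2.0, -0.4]
opening: -0.001
```

```bash
cat >> h.py <<'E'
def slit_angle(f):
    P={}
    for b in rotor(f,C):
        a=np.degrees(np.arctan2(*(b[1]-C)[::-1])); P[round(a/90)%4]=b[1]
    g=lambda d:np.degrees(np.arctan2(d[1],d[0]))
    if len(P)==4: return g(P[0]-P[2]), g(P[1]-P[3])-90, np.mean(list(P.values()),0)
    return P
E
python3 -c "
from h import *
f=ctrl.grab_frame('side');print(slit_angle(f))
cv2.imwrite('pics/s3.png',cv2.resize(f['frame'][200:340,220:400,::-1],None,fx=4,fy=4,interpolation=cv2.INTER_CUBIC))
rows(*[pose(a,.018) for a in(3,1.8)])
f=ctrl.grab_frame('top');print(slit_angle(f))"
```

```text
(np.float64(5.595350953610818), np.float64(5.575493695556617), array([ 0.559775, -0.0713  ]))
clock 5.65 [ 0.6464 -0.0449  0.0454] [180.   -0.    5.5] F [1.  1.4 0. ] op 0.0
[-1, 0.07, 0.4, 0.04, 0.0, -0.0, 2.5]
[-1, 0.1, 0.58, 0.04, 0.0, -0.0, 3.7]
{}
```

View pics/s3.png

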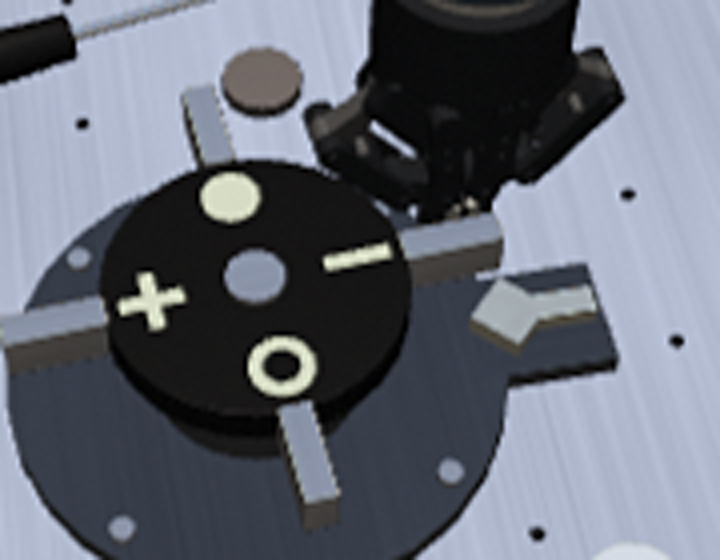

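The slit tab is at about 5.6°, with the fingers on its far side. The arrow now shows in full, tip at crop (472,315), bar end (594,298). I measure the pointer in this same camera.

```bash
python3 -c "
from h import *
f=ctrl.grab_frame('side');c=slit_angle(f)[2]
g=lambda d:np.degrees(np.arctan2(d[1],d[0]))
tip=ray(f,338,278.6,.022)[:2];end=ray(f,368.4,274.4,.022)[:2]
print(tip,end,'tip-c',g(tip-c),np.hypot(*(tip-c)),'end-c',g(end-c),np.hypot(*(end-c)),'bar',g(end-tip))
# fit: render arrow polygon (top face) for candidate angles, compare with brightness
G=f['frame'].min(2).astype(float)
loc=np.array([[.091,0],[.108,.017],[.108,.006],[.145,.006],[.145,-.006],[.108,-.006],[.108,-.017]])
def score(a,dx,dy,h):
    R=np.array([[np.cos(a),-np.sin(a)],[np.sin(a),np.cos(a)]])
    P=np.array([proj(f,[*(R@[p[0]+dx,p[1]+dy]+c),.022]) for p in loc])
    m=np.zeros((420,560),np.uint8);cv2.fillPoly(m,[np.round(P*256).astype(np.int32)],255,cv2.LINE_AA,8)
    m=m/255.;o=cv2.dilate(m,np.ones((5,5)))-m
    return (G*m).sum()/m.sum()-(G*o).sum()/o.sum()
best=sorted(((score(np.radians(a),dx,dy,0),a,dx,dy) for a in np.arange(-1,4.6,.25) for dx in(-.004,-.002,0,.002) for dy in(-.002,-.001,0,.001,.002)),reverse=True)
for b in best[:6]:print(np.round(b,4), 'head eff',b[1]+np.degrees(b[3]/.11))
print(max(score(np.radians(a),dx,0,0)*1000+a for a in[0] for dx in[0]))
for a in np.arange(-.5,4.1,.5): print(a,round(max(score(np.radians(a),dx,0,0) for dx in(-.004,-.002,0,.002)),2))
"
```

```text
[ 0.65217375 -0.06824856] [ 0.70455575 -0.06797132] tip-c 1.8914850243133734 0.09244912630373929 end-c 1.3170667936568516 0.14481900545663143 bar 0.303252700020059
[ 6.53406e+01  2.50000e+00  0.00000e+00 -1.00000e-03] head eff 1.9791292771537972
[65.2522  2.      0.      0.    ] head eff 2.0
[ 6.51187e+01  2.75000e+00  2.00000e-03 -2.00000e-03] head eff 1.708258554307594
[ 6.50282e+01  2.25000e+00  2.00000e-03 -1.00000e-03] head eff 1.7291292771537972
[ 6.47661e+01  2.75000e+00  0.00000e+00 -2.00000e-03] head eff 1.708258554307594
[6.46219e+01 1.50000e+00 2.00000e-03 1.00000e-03] head eff 2.020870722846203
42408.53403250073
-0.5 36.0
0.0 49.23
0.5 55.59
1.0 60.41
1.5 62.54
2.0 65.25
2.5 58.32
3.0 47.86
3.5 43.39
4.0 34.18
```

Call:
arm_command:
  plan:
    - [-1,0.05,0.25,0,0,0,1.5]
    - [-1,0.1,0.4,0,0,0,2.5]
    - [-1,0.1,0.5,0,0,0,3.2]
    - [-1,0.1,0.5,0,0,0,3.2]

```text
clock: 6.25
eef_pos: [0.6477, -0.05, 0.0454]
orientation: [3.141, -0.0, 0.04]
contact_force: [-0.6, 0.5, 0.6]
opening: 0.001
```

```bash
python3 -c "
from h import *
for i in range(3): print(slit_angle(ctrl.grab_frame('side')))
rows(pose(1.9,.018))"
```

```text
(np.float64(2.2524274077166995), np.float64(1.9702522181556077), array([ 0.55965, -0.0713 ]))
(np.float64(2.2524274077166995), np.float64(1.9702522181556077), array([ 0.55965, -0.0713 ]))
(np.float64(2.1920697202244304), np.float64(1.9702522181556077), array([ 0.559575, -0.071325]))
clock 6.40 [ 0.6478 -0.05    0.0454] [180.   -0.    2.3] F [-0.5  0.8  0.8] op -0.0
[-1, 0.0, 0.05, 0.04, 0.0, -0.0, 0.4]
```

The slit reads about 2.1° against the pointer's 1.9°. I back straight off, lift, retreat and check with both cameras.

Call:
arm_command:
  plan:
    - [-1,0,-1,0,0,0,0]
    - [-1,0,-2.5,0,0,0,0]
    - [-1,0,-2.5,-4,0,0,0]
    - [-1,0,-2.5,-8,0,0,0]
    - [-1,0,-2.5,-12,0,0,0]

```text
clock: 7.02
eef_pos: [0.6465, -0.0237, 0.1666]
orientation: [3.141, -0.0, 0.041]
contact_force: [-0.0, -0.1, 0.9]
opening: -0.001
```

Call:
arm_command:
  plan:
    - [-1,0,-5,-2,0,0,0]
    - [-1,0,-10,-2,0,0,0]
    - [-1,0,-15,-2,0,0,0]
    - [-1,0,-20,-2,0,0,0]
    - [-1,0,-25,-2,0,0,0]

```text
clock: 7.65
eef_pos: [0.6356, 0.2288, 0.1866]
orientation: [3.141, -0.001, 0.042]
contact_force: [0.5, 0.4, 0.4]
opening: 0.001
```

```bash
python3 -c "
from h import *
rows()
for n in('side','top'):
    f=ctrl.grab_frame(n);print(n,slit_angle(f))
    c=slit_angle(f)[2]
    if n=='top': 
        g=lambda d:np.degrees(np.arctan2(d[1],d[0]))
        e=[ray(f,u,v,.022)[:2] for u,v in((316.35,156),(316.95,165))]
        print([g(p-c) for p in e])
        cv2.imwrite('pics/t4.png',cv2.resize(f['frame'][140:285,210:410,::-1],None,fx=4,fy=4,interpolation=cv2.INTER_CUBIC))
"
```

```text
clock 7.65 [0.6356 0.2288 0.1866] [180.   -0.    2.4] F [0.5 0.4 0.4] op 0.0
side (np.float64(2.25242740771669), np.float64(1.9046209730633308), array([ 0.559625, -0.071275]))
top (np.float64(2.184239174176993), np.float64(2.2524274077166666), array([ 0.56105 , -0.071475]))
[np.float64(2.057917781805701), np.float64(2.097889703192289)]
```

View pics/t4.png

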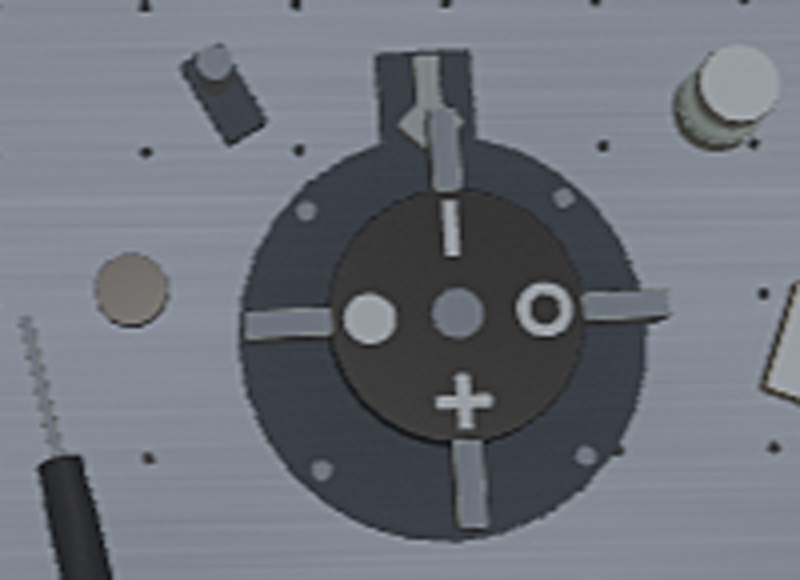

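The slit bar at crop (451,228) points up along its tab at the arrow (430,115). Slit and pointer agree to about 0.2°, and the bystanders are where they were. I hand in.

```bash
python3 -c "
from station import ctrl
print(ctrl.finish_job())"
```

```text
the job is handed in; nothing more can be done
None
```

I turned the disc about 82° clockwise until the slit lined up with the pointer, and handed the job in at about 8 s. I did it with slow pushes of the shut fingers on the counter-clockwise side of the slit tab only. Nothing was gripped.

**Alignment:** after the arm had withdrawn, the slit read 1.9–2.25° in the side camera and 2.2° in the top camera. The pointer read about 1.9° in the side camera, measured just before the last push, and about 2.1° in the top camera. They agree to about 0.2–0.3°, which is as fine as I can measure.

**Other checks:** the wrist force read 2–3 N at the end of each push. The arm stood well clear of everything at hand-in. The items visible in the last top crop looked undisturbed. The mirror mount and the lens tube were outside that crop, so I did not recheck those two.

**Disagreement:** one hand-picked reading of the pointer's bar in the side picture came out lower, at 0.3–1.3°. I set it aside because fitting the whole arrow shape gave about 2° and the top view gave about 2.1°.

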